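# Pair up the toddler shoe lasts

## Task

The shoe lasts have got mixed up: put each right last (blue, white, orange) into the tray with the left last of its own colour, on the tray's floor in the right-hand place beside its partner, standing upright with the toe pointing the same way. The white right last stands in the blue tray by mistake and has to come out of the way. Set the lasts down without dropping them, leave the left ones where they stand, and do not push aside or knock over the odd green last or anything else on the bench.

Things in the scene. Friction and masses are not known exactly. Their poses are not given: they have to be found in the camera images.
- tray_blue: fixed shallow plywood tray, dark rims, holding the blue left last. Outside 150 (x) by 138 (y), inside 140 by 128; floor 8 thick, rims 5 thick, 18 above the table. Origin: centre of its underside; x: way the toes point, y: left. The left last's centre is at about y = +32; right-hand place: centre x = 0, y = -32, with the white right last in it at the start.
- tray_white: fixed shallow plywood tray, dark rims, holding the white left last. Outside 150 (x) by 138 (y), inside 140 by 128; floor 8 thick, rims 5 thick, 18 above the table. Origin: centre of its underside; x: way the toes point, y: left. The left last's centre is at about y = +32; right-hand place: centre x = 0, y = -32, empty at the start.
- tray_orange: fixed shallow plywood tray, dark rims, holding the orange left last. Outside 150 (x) by 138 (y), inside 140 by 128; floor 8 thick, rims 5 thick, 18 above the table. Origin: centre of its underside; x: way the toes point, y: left. The left last's centre is at about y = +32; right-hand place: centre x = 0, y = -32, empty at the start.
- left_blue: blue left-foot shoe last on its flat sole: 115 long (x), 43 wide (y), 74 high. Origin: centre of the sole's underside; x to toe, z up; toe bends to -y. Grip the upright cone above the heel: flat sides 24 apart in y, x -50 to -6, z 34 to 74 (flat top, brass hole). Heel below: 36 wide, 32 high; ball 22 high, toe lower. 0.13-0.25 kg; stays in its tray.
- left_white: white left-foot shoe last on its flat sole: 115 long (x), 43 wide (y), 74 high. Origin: centre of the sole's underside; x to toe, z up; toe bends to -y. Grip the upright cone above the heel: flat sides 24 apart in y, x -50 to -6, z 34 to 74 (flat top, brass hole). Heel below: 36 wide, 32 high; ball 22 high, toe lower. 0.13-0.25 kg; stays in its tray.
- left_orange: orange left-foot shoe last on its flat sole: 115 long (x), 43 wide (y), 74 high. Origin: centre of the sole's underside; x to toe, z up; toe bends to -y. Grip the upright cone above the heel: flat sides 24 apart in y, x -50 to -6, z 34 to 74 (flat top, brass hole). Heel below: 36 wide, 32 high; ball 22 high, toe lower. 0.13-0.25 kg; stays in its tray.
- right_blue: blue right-foot shoe last on its flat sole: 115 long (x), 43 wide (y), 74 high. Origin: centre of the sole's underside; x to toe, z up; toe bends to +y. Grip the upright cone above the heel: flat sides 24 apart in y, x -50 to -6, z 34 to 74 (flat top, brass hole). Heel below: 36 wide, 32 high; ball 22 high, toe lower. 0.13-0.25 kg; starts on the bench, yaw within +-95 degrees.
- right_blue_toe (a point): tip of the toe of the blue right last, 57.5 ahead of its origin, 6 to its inner side and 10 above the sole
- right_white: white right-foot shoe last on its flat sole: 115 long (x), 43 wide (y), 74 high. Origin: centre of the sole's underside; x to toe, z up; toe bends to +y. Grip the upright cone above the heel: flat sides 24 apart in y, x -50 to -6, z 34 to 74 (flat top, brass hole). Heel below: 36 wide, 32 high; ball 22 high, toe lower. 0.13-0.25 kg; starts in the blue tray's right-hand place.
- right_white_toe (a point): tip of the toe of the white right last, 57.5 ahead of its origin, 6 to its inner side and 10 above the sole
- right_orange: orange right-foot shoe last on its flat sole: 115 long (x), 43 wide (y), 74 high. Origin: centre of the sole's underside; x to toe, z up; toe bends to +y. Grip the upright cone above the heel: flat sides 24 apart in y, x -50 to -6, z 34 to 74 (flat top, brass hole). Heel below: 36 wide, 32 high; ball 22 high, toe lower. 0.13-0.25 kg; starts on the bench, yaw within +-95 degrees.
- right_orange_toe (a point): tip of the toe of the orange right last, 57.5 ahead of its origin, 6 to its inner side and 10 above the sole
- odd_green: green left-foot shoe last on its flat sole: 115 long (x), 43 wide (y), 74 high. Origin: centre of the sole's underside; x to toe, z up; toe bends to -y. Grip the upright cone above the heel: flat sides 24 apart in y, x -50 to -6, z 34 to 74 (flat top, brass hole). Heel below: 36 wide, 32 high; ball 22 high, toe lower. 0.13-0.25 kg; no partner, leave it alone.
- glue_bottle: yellow glue bottle with red cap, standing, 48 across, 130 high; loose. Origin: centre of its underside. To be left alone.
- thread_spool: red thread spool, standing, 34 across, 43 high; loose. Origin: centre of its underside. To be left alone.
- tack_tin: closed brass tin, standing, 36 across, 36 high; loose. Origin: centre of its underside. To be left alone.
- polish_jar: small amber jar with black cap, standing, 38 across, 45 high; loose. Origin: centre of its underside. To be left alone.
- awl: awl like a small screwdriver, 140 long, lying; loose. Origin: centre of its length, at its underside. To be left alone.
- sanding_block: cork-coloured sanding block, 50 (x) by 80 (y) by 30 high; loose. Origin: centre of its underside. To be left alone.
- glue_brush: brush, 170 long, lying beyond the trays; loose. Origin: centre of its length, at its underside. To be left alone.

How it is judged:
By the outcome, as a careful person would: the job done as asked, in the order asked, and still so for the second after the job is handed in, with the robot touching nothing.
It also fails if it takes over 72 s, if anything falls off the work surface, if the arm or the gripper's body presses on something with over 40 N, if the wrist force passes 120 N, or if a joint passes its speed limit or range.

## Robot

A 6-joint arm with a two-finger parallel gripper is mounted at the origin on the work surface. World frame = base frame: x ahead of the robot, y to its left, z up, the work surface at z = 0. Lengths are in m, angles in degrees, forces in N, time in s.
With the tool pointing down it reaches from about 0.3 to 0.75 m from the base axis. Payload 8.5 kg.
Tool frame: the origin (TCP) lies midway between the tips of the shut fingers; the grasp point (between the pads) lies 19 mm behind it (env.grasp_offset is the distance from the TCP to the grasp point, in m); z points along the fingers, y is the line along which they close (so a half turn about z gives the same grasp; the last joint's range is limited). The gripper opens to 85 mm and grips with 20 to 120 N. Pads are 22 mm wide; open, the fingers measure 114 mm over their backs; the gripper's body (76 mm by 85 mm) begins 54 mm behind the grasp point. The pads swing forward as they close: fully open they stand 13 mm farther back than shut.
Start: joints at [-77.366, 21.807, 74.336, -0, 83.858, -12.336], TCP at [0.232, -0.499, 0.231] pointing down, gripper open.
Joint ranges: [-178.18, 178.18], [-50.72, 133.34], [12.68, 142.11], [-81.47, 261.47], [9.98, 163.14], [-165.26, 165.26]. Speed limits (degrees/s): [136.94, 136.94, 180, 180, 180, 180].

## Interface

Orientations are given as a 3x3 rotation matrix whose columns are the frame's x, y, z axes.
In Python, from rig import env gives the robot as it stands.
- The arm moves only by the tool servo_tool, never from a script. Its argument "deltas" is text: rows parted by semicolons, each of 7 numbers parted by spaces: the opening, from 0 (shut) to 1 (fully open), then the shift along the tool's x, y, z in mm, then the turn, a rotation vector about the tool's x, y, z in rad. A call has 1 to 8 rows; each row shifts and turns the commanded pose from where the row before left it, along the tool's axes as they then stand; what a row does not reach is not made up. A row lasts 1/12 s, in which the tool goes at most 41.7 mm and 7.16 degrees, less where a joint would pass 70% of its speed; a pose out of reach is approached as far as the arm can. A call is refused whole if a number of a shift passes 41.7 or a number of a turn 0.125, either way. A call with a gripper value outside its range is refused whole. The fingers move at their own pace and stop on an object; "newtons" is the grip in N (left out, the last holds). Time passes only in rows, so rows that do not move let the fingers close. It gives the time, the measured TCP pose, the force, the opening and the grip force at its end, in the units of the state.
- env.observe(): the state, without advancing time (a new reading comes with each control period).
- env.get_image(name): name is "scene" or "top"; returns a dict with "img" (384x512x3 uint8, red, green, blue), "depth" (384x512 float32, m along the optical axis (not along the pixel's ray), 0 where there is no reading), "camera_matrix" (3x3 intrinsics, pixels), "world_to_cam" (4x4, takes a point from world to camera coordinates). Camera axes: x right, y down, z forward; pixel columns grow to the right and rows downward; lengths in m; the calibration is good to about 2 mm. A picture is of the moment at which its call begins.
- env.close_job(): hands the job in; it is judged then, once.
Trained networks look in a picture, given as the dict that the camera call returned (one of the last four; its "shot" number tells which), for a name from the list of things; names that differ only in an ending like _2 or _b are one class to them, and where a whole thing is asked for, a point or a joint stands for the part that bears it (a point fixed in the world has none). Each returns a list of dicts, best first, with "conf" (0 to 1); they miss things now and then, are a little off and sometimes report something else, mostly with a low value. They report only what shows in the picture. A call takes as long as a camera call.
- env.spot_in(name, picture): "bbox" ([centre column, centre row, width, height] in pixels, round what is visible of it).
- env.spot_point(name, picture): "uv" ([column, row] in pixels: a listed point, or the origin of a listed thing).
The state is a dict: "time_s": time; "q": joint angles; "qvel": joint speeds; "joint_efforts": joint torques, N m; "position": TCP position; "tool_rot": TCP orientation; "ft_force": force on the tool from outside, world axes, zero at the start; "wrist_torque": the same for the moment, N m; "grip_width": finger opening in m; "gripper_force": force on a finger pad.
Only numpy, scipy, OpenCV 4.12 (cv2) and the standard library are available. Lean on these libraries where they do the work, as an engineer would, in place of code of your own. Each camera call takes 0.05 s, during which the arm holds its last target. There are 200 camera calls.

## Working session

There is one attempt and no reset: what is moved stays moved. The work goes in short steps, Python scripts to look and compute and a tool call to move; the robot and the scene stay as the last step left them, time stands still between calls to the robot, and variables do not carry over. Pictures are saved under pics/ and viewed, at most 10 in all, crops included, and the job is handed in when it is done.

Besides the shell and the picture viewer there is one more tool, called as a command line: name --argument value ..., lists and objects as JSON in quotes. servo_tool: Moves the arm, as the interface text tells. Its arguments: {"type":"object","properties":{"deltas":{"type":"string"},"newtons":{"type":"number"}},"required":["deltas"]}

```bash
ls; mkdir -p pics
python3 - <<'E'
from rig import env
import cv2,numpy as np
s=env.observe(); print(s["time_s"],s["position"],s["tool_rot"],s["grip_width"],env.grasp_offset)
for n in("top","scene"):
    p=env.get_image(n); cv2.imwrite(f"pics/{n}0.png",cv2.resize(p["img"][:,:,::-1],(800,600)))
    print(n,p["camera_matrix"].tolist(),p["world_to_cam"].round(4).tolist())
    np.savez(f"{n}0.npz",**{k:p[k] for k in("img","depth","camera_matrix","world_to_cam")})
    for o in["right_blue","right_white","right_orange","right_blue_toe","right_white_toe","right_orange_toe","left_blue","left_white","left_orange","odd_green","tray_blue","tray_white","tray_orange","glue_bottle"]:
        print(o,[(np.round(d["uv"]).tolist(),round(d["conf"],2)) for d in env.spot_point(o,p)[:2]])
E
```

```text
pics
0.0 [ 0.23211093 -0.49828762  0.23070235] [[ 9.06535692e-01  4.22129046e-01 -3.29697117e-04]
 [ 4.22129060e-01 -9.06534595e-01  1.44367427e-03]
 [ 3.10534998e-04 -1.44791698e-03 -9.99998904e-01]] 0.08515834106711535 0.0187
top [[423.5247791908623, 0.0, 256.2069027615568], [0.0, 423.5247791908623, 193.24222522514867], [0.0, 0.0, 1.0]] [[0.0134, -0.9999, 0.0108, -0.0122], [-0.9957, -0.0144, -0.091, 0.6212], [0.0912, -0.0096, -0.9958, 1.1504], [0.0, 0.0, 0.0, 1.0]]
right_blue [([179.0, 184.0], 0.58), ([129.0, 245.0], 0.43)]
right_white [([270.0, 182.0], 0.64), ([258.0, 131.0], 0.4)]
right_orange [([327.0, 180.0], 0.78), ([210.0, 258.0], 0.41)]
right_blue_toe [([200.0, 179.0], 0.83)]
right_white_toe [([274.0, 163.0], 0.65), ([316.0, 217.0], 0.28)]
right_orange_toe [([347.0, 175.0], 0.59)]
left_blue [([252.0, 180.0], 0.88), ([260.0, 181.0], 0.43)]
left_white [([378.0, 257.0], 0.87)]
left_orange [([115.0, 246.0], 0.86)]
odd_green [([208.0, 256.0], 0.93)]
tray_blue [([260.0, 181.0], 0.75)]
tray_white [([390.0, 258.0], 0.86)]
tray_orange [([124.0, 247.0], 0.69)]
glue_bottle [([299.0, 254.0], 0.75)]
scene [[456.8657624017324, 0.0, 263.05631320003323], [0.0, 456.8657624017324, 183.2219090976576], [0.0, 0.0, 1.0]] [[-0.7343, 0.6787, -0.0093, 0.4376], [0.4833, 0.5132, -0.7093, -0.2621], [-0.4766, -0.5253, -0.7049, 1.5453], [0.0, 0.0, 0.0, 1.0]]
right_blue [([310.0, 243.0], 0.7)]
right_white [([235.0, 191.0], 0.73), ([198.0, 165.0], 0.55)]
right_orange [([198.0, 168.0], 0.72)]
right_blue_toe [([287.0, 238.0], 0.58)]
right_white_toe [([223.0, 200.0], 0.64)]
right_orange_toe [([180.0, 159.0], 0.9)]
left_blue [([250.0, 208.0], 0.8), ([214.0, 110.0], 0.55)]
left_white []
left_orange [([412.0, 250.0], 0.96)]
odd_green [([338.0, 188.0], 0.56)]
tray_blue [([223.0, 114.0], 0.46), ([306.0, 167.0], 0.36)]
tray_white [([218.0, 112.0], 0.66)]
tray_orange [([402.0, 242.0], 0.97)]
glue_bottle [([265.0, 146.0], 0.89)]
```

View pics/top0.png

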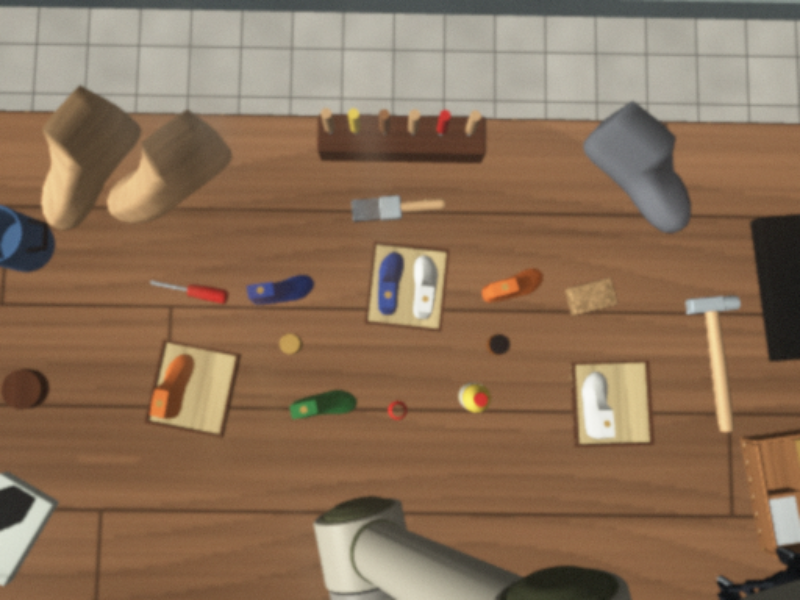

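View pics/scene0.png

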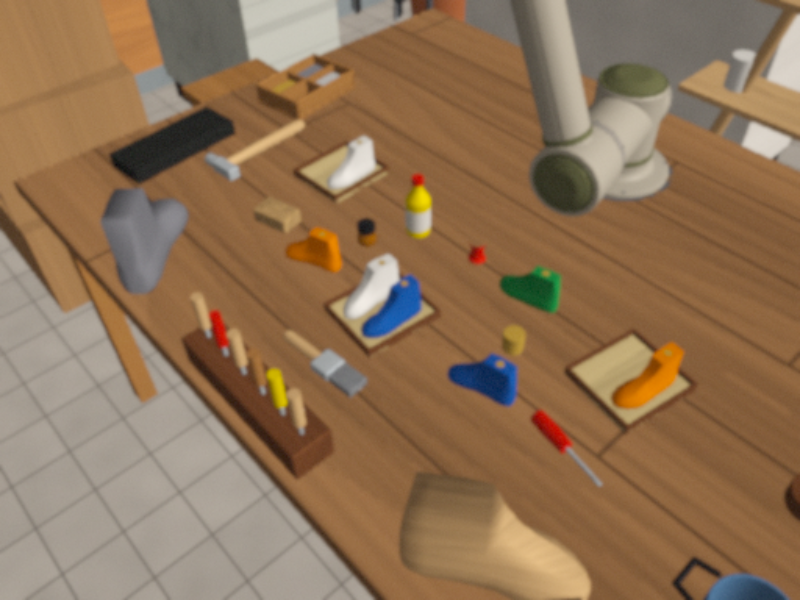

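The top view has toes pointing up (+x). In 800x600 pixels the blue tray is at (408,287) with the white right last in it. The white tray is at (612,402), and the orange tray at (193,388) is turned. The loose blue right last is at (280,290), the orange right at (512,286) and the odd green at (322,404). Next I'll fit poses from depth and colour.

```bash
cat > fit.py <<'E'
import numpy as np,cv2
def cloud(p,n=None):
    d=p["depth"];K=p["camera_matrix"];T=np.linalg.inv(p["world_to_cam"])
    v,u=np.mgrid[:384,:512]
    c=np.stack([(u-K[0,2])/K[0,0]*d,(v-K[1,2])/K[1,1]*d,d],-1)
    w=c@T[:3,:3].T+T[:3,3]; w[d==0]=np.nan
    return w
def rect(pts):
    (cx,cy),(a,b),t=cv2.minAreaRect((pts[:,:2]*1000).astype(np.float32))
    if a<b:a,b,t=b,a,t+90
    return np.round([cx,cy,a,b,(t+90)%180-90],1)
hsv=lambda p:cv2.cvtColor(p["img"],cv2.COLOR_RGB2HSV)
def masks(p):
    h=hsv(p).astype(int);H,S,V=h[...,0],h[...,1],h[...,2]
    return {"blue":(H>105)&(H<130)&(S>130),"orange":(H>4)&(H<16)&(S>190)&(V>120),"white":(S<40)&(V>140),"green":(H>50)&(H<85)&(S>120)}
E
python3 - <<'E'
from fit import *
P={n:dict(np.load(f"{n}0.npz")) for n in("top","scene")}
pj=lambda p,q:(p["camera_matrix"]@(p["world_to_cam"]@np.r_[q,1])[:3])
p=P["top"]; W=cloud(p); M=masks(p)
print("table z",np.nanmedian(W[300:320,100:180,2]), "scene",np.nanmedian(cloud(P["scene"])[200:215,255:270,2]))
C={"Lblue":("blue",251,181),"Rwhite":("white",270,182),"Rblue":("blue",179,185),"Rorange":("orange",327,182),"Lorange":("orange",110,246),"Lwhite":("white",382,260),"green":("green",207,258)}
for k,(c,u,v) in C.items():
    m=M[c].copy(); box=np.zeros_like(m);box[v-28:v+28,u-28:u+28]=1
    m=m&box&np.isfinite(W[...,2])&(W[...,2]>.005)&(W[...,2]<.12)
    cc,l=cv2.connectedComponents(m.astype(np.uint8)); l=np.where(m,l,0); b=np.argmax(np.bincount(l.ravel())[1:])+1; m=l==b
    w=W[m]; zt=np.percentile(w[:,2],97); t=w[w[:,2]>zt-.008]; lo=w[w[:,2]<zt-.035]
    r=rect(t)
    print(k,len(w),"ztop",round(zt,4),len(t),"toprect",r,"mean",(t[:,:2].mean(0)*1000).round(1),"all",rect(w),"low mean",(lo[:,:2].mean(0)*1000).round(1))
for k,(u,v) in {"blue":(260,181),"white":(390,258),"orange":(124,247)}.items():
    w=W[v-40:v+40,u-40:u+40]; m=(w[...,2]>.0055)&(w[...,2]<.024)
    cc,l,st,ce=cv2.connectedComponentsWithStats(m.astype(np.uint8)); b=np.argmax(st[1:,4])+1
    print("tray",k,rect(w[l==b]),"floor z",np.nanmedian(w[l==b][:,2]))
for nm,u,v in [("glue",299,254),("spool",254,262),("tin",186,220),("jar",319,220),("sand",378,190)]:
    print(nm,(np.nanmedian(W[v-3:v+4,u-3:u+4].reshape(-1,3),0)*1000).round())
E
```

```text
table z -0.00020301828783098053 scene 0.012719325018015704
Lblue 23 ztop 0.0839 21 toprect [617.   21.5  16.3  16.    1. ] mean [615.   23.8] all [620.5  23.3  20.7  17.9  11.6] low mean [625.9  33.1]
Rwhite 396 ztop 0.0853 137 toprect [623.5 -45.8  47.6  24.   -6.6] mean [622.9 -45.5] all [650.3 -45.1 113.5  36.7  -1.4] low mean [664.2 -37.8]
Rblue 28 ztop 0.0297 18 toprect [647.4 177.5  28.1  11.4 -14.2] mean [648.2 175.9] all [648.5 173.8  28.6  16.8   2. ] low mean [nan nan]
Rorange 5 ztop 0.0272 5 toprect [ 666.3 -245.6    9.4    4.1  -39.2] mean [ 667.1 -246.1] all [ 666.3 -245.6    9.4    4.1  -39.2] low mean [nan nan]<stdin>:13: RuntimeWarning: Mean of empty slice.
  ret = um.true_divide(
Traceback (most recent call last):
ValueError: attempt to get argmax of an empty sequence
```

```bash
cat >> fit.py <<'E'
def comps(W,lo,hi,minn):
    m=(np.nan_to_num(W[...,2],nan=-1)>lo)&(np.nan_to_num(W[...,2],nan=9)<hi)
    n,l,st,ce=cv2.connectedComponentsWithStats(m.astype(np.uint8),connectivity=4)
    return [(W[l==i],ce[i]) for i in range(1,n) if minn<=st[i,4]<3000]
def lasts(p):
    "cone tops and, from fore part of the last, yaw"
    W=cloud(p); out=[]
    for w,c in comps(W,.06,.1,40):
        if not .42<w[:,0].mean()<.75: continue
        zt=np.median(w[w[:,2]>np.percentile(w[:,2],60)][:,2]); t=w[w[:,2]>zt-.008]
        r=rect(t); 
        out.append((c.round(),round(zt*1000,1),len(t),r,w))
    return out
E
python3 - <<'E'
from fit import *
p=dict(np.load("top0.npz")); W=cloud(p); cv2.setRNGSeed(0)
flat=W.reshape(-1,3); flat=flat[np.isfinite(flat[:,2])]
img=p["img"].reshape(-1,3)[np.isfinite(W[...,2].ravel())]
T=lasts(p)
for c,zt,n,r,w in T:
    base=.008 if zt>78 else 0
    ce=r[:2]/1000; best=None
    d=flat[:,:2]-ce; R=np.hypot(*d.T); m=(R<.1)&(flat[:,2]>base+.0125)&(flat[:,2]<base+.03)
    # fore points: keep in half plane, try both directions of long axis
    for s in(0,180):
        a=np.radians(r[4]+s); f=np.array([np.cos(a),np.sin(a)]); l=np.array([-f[1],f[0]])
        X=d@f;Y=d@l; k=m&(X>.03)&(X<.092)&(abs(Y)<.03)
        if k.sum()>8:
            q=d[k].mean(0); tip=np.percentile(X[k],98); print(c,"ztop",zt,n,"rect",r,"dir",s,k.sum(),"fore yaw",np.degrees(np.arctan2(q[1],q[0])).round(1),"foreX,Y",(X[k].mean()*1e3).round(),(Y[k].mean()*1e3).round(1),"tip",(tip*1e3).round(1),img[k].mean(0).round())
for k,(u,v) in {"blue":(260,181),"white":(390,258),"orange":(124,247)}.items():
    best=max(comps(W[v-40:v+40,u-40:u+40],.005,.022,200),key=lambda a:len(a[0]))[0]
    print("tray",k,rect(best),len(best),np.median(best[:,2]))
for w,c in comps(W,.015,.2,20):
    if .35<w[:,0].mean()<.9 and abs(w[:,1].mean())<.55:print(c.round(),len(w),(np.r_[w.min(0),w.max(0)]*1000).round())
E
```

```text
[ 18. 155.] ztop 96.2 208 rect [705.9 626.4  91.4  67.4 -13.8] dir 0 144 fore yaw -20.6 foreX,Y 60.0 -7.2 tip 80.8 [158. 128.  92.]
[ 18. 155.] ztop 96.2 208 rect [705.9 626.4  91.4  67.4 -13.8] dir 180 16 fore yaw 137.0 foreX,Y 37.0 -20.5 tip 42.8 [41. 48. 59.]
[248. 188.] ztop 83.5 158 rect [630.5  19.   48.7  21.4   0.8] dir 0 154 fore yaw -6.6 foreX,Y 57.0 -7.5 tip 78.9 [ 79.  80. 110.]
[323. 184.] ztop 75.8 156 rect [ 645.3 -182.4   46.7   24.1  -76. ] dir 0 137 fore yaw -71.1 foreX,Y 58.0 4.9 tip 79.7 [134.  73.  39.]
[272. 191.] ztop 83.6 160 rect [624.5 -45.9  49.9  24.   -7.4] dir 0 148 fore yaw -2.6 foreX,Y 58.0 4.8 tip 79.3 [185. 182. 172.]
[168. 186.] ztop 75.3 166 rect [634.2 234.7  49.2  24.5 -80.5] dir 0 171 fore yaw -77.0 foreX,Y 58.0 3.5 tip 79.5 [49. 51. 80.]
[168. 186.] ztop 75.3 166 rect [634.2 234.7  49.2  24.5 -80.5] dir 180 61 fore yaw 93.5 foreX,Y 82.0 -8.6 tip 91.4 [154.  54.  43.]
[104. 256.] ztop 82.7 185 rect [442.5 397.4  47.8  25.4  -7.7] dir 0 176 fore yaw -16.9 foreX,Y 58.0 -9.4 tip 79.5 [150.  88.  48.]
[195. 261.] ztop 75.3 167 rect [434.4 155.8  48.
[... 872 characters left out ...]
33. 188.] 217 [618. 308.  15. 649. 378.  31.]
[282. 204.] 26 [573. -79.  15. 613. -73.  24.]
[267. 209.] 44 [573. -68.  16. 581.  -1.  23.]
[186. 220.] 142 [528. 172.  17. 561. 208.  43.]
[319. 220.] 149 [ 530. -195.   15.  565. -161.   50.]
[113. 220.] 40 [536. 360.  16. 547. 419.  21.]
[112. 252.] 899 [381. 295.  15. 523. 443.  88.]
[408. 251.] 192 [ 376. -456.   15.  523. -337.   24.]
[370. 260.] 140 [ 370. -353.   15.  518. -312.   25.]
[149. 242.] 28 [466. 287.  15. 499. 297.  22.]
[382. 261.] 670 [ 387. -371.   15.  502. -330.   87.]
[304. 254.] 303 [ 434. -157.   21.  481. -110.  134.]
[206. 259.] 506 [416.  75.  15. 463. 185.  78.]
[395. 284.] 38 [ 373. -418.   15.  379. -361.   22.]
```

servo_tool --deltas "0.55 34 -15 0 0 0 0;0.55 34 -15 0 0 0 0;0.55 34 -15 0 0 0 0;0.55 34 -15 0 0 0 0;0.55 34 -15 0 0 0 0;0.55 34 -15 0 0 0 0;0.55 34 -15 0 0 0 0;0.55 34 -15 0 0 0 0" --newtons 40

```text
time_s: 2.17
position: [0.429, -0.2734, 0.2315]
tool_rot: [[0.907, 0.422, 0.0], [0.422, -0.907, -0.0], [0.0, 0.0, -1.0]]
ft_force: [0.1, -0.8, 0.2]
grip_width: 0.0475
gripper_force: 0.0
```

```bash
cat > plan.py <<'E'
import sys,numpy as np
from rig import env
def yaw(s): R=s["tool_rot"]; return np.degrees(np.arctan2(R[1,0],R[0,0]))
def plan(x,y,z,psi,cap=37,tcap=.11):
    "rows from the measured pose to a target (mm, deg), tool down; shift along the axes before the row's turn"
    s=env.observe(); p=np.array(s["position"])*1000; R=np.array(s["tool_rot"]); a=yaw(s)
    d=np.array([x,y,z])-p; t=-np.radians((psi-a+180)%360-180)
    n=max(1,int(np.ceil(np.linalg.norm(d)/cap)),int(np.ceil(abs(t)/tcap)))
    print("t",round(s["time_s"],2),"at",p.round(1),"psi",a.round(2),"tilt",R[:2,2].round(4),"w",round(s["grip_width"]*1000,1),"F",np.round(s["ft_force"],1),"rows",n)
    rows=[]
    for i in range(n):
        c,sn=np.cos(np.radians(a)),np.sin(np.radians(a)); v=d/n
        rows.append(f"{c*v[0]+sn*v[1]:.1f} {sn*v[0]-c*v[1]:.1f} {-v[2]:.1f} 0 0 {t/n:.3f}"); a-=np.degrees(t/n)
    for i in range(0,n,8): print("; ".join(rows[i:i+8]))
E
cat > fine.py <<'E'
from fit import *
from scipy.optimize import minimize
p=dict(np.load("top0.npz")); W=cloud(p).reshape(-1,3); W=W[np.isfinite(W[:,2])]
def fitrect(P,lab,x0,L,B):
    "soft-IoU fit of a LxB rectangle to labelled points (mm)"
    def f(q):
        a=np.radians(q[2]);d=P-q[:2];X=d@[np.cos(a),np.sin(a)];Y=d@[-np.sin(a),np.cos(a)]
        s=1/(1+np.exp(np.clip(np.maximum(abs(X)-L/2,abs(Y)-B/2)/1.0,-30,30)))
        return ((s-lab)**2).sum()
    r=min((minimize(f,np.array(x0)+[0,0,k],method="Nelder-Mead",options=dict(initial_simplex=np.array(x0)+[0,0,k]+np.array([[0,0,0],[4,0,0],[0,4,0],[0,0,4.]]))) for k in(-5,0,5)),key=lambda r:r.fun)
    return r.x.round(1),round(r.fun,1)
if __name__=="__main__":
    for n,x0 in {"blue":(652,-14,-5),"white":(446,-387,2),"orange":(464,366,-10)}.items():
        k=np.hypot(*(W[:,:2]*1000-x0[:2]).T)<125; P=W[k]
        # project nothing: drop tall points' shadow by using only points under 30 mm or tall ones (count as inside)
        k2=(P[:,2]<.024); P=P[k2]; print("tray",n,fitrect(P[:,:2]*1000,(P[:,2]>.005)*1.,x0,150,138),fitrect(P[:,:2]*1000,(P[:,2]>.005)*1.,x0,153,141))
    for n,(x0,zt) in {"Lblue":((630,19,-4),82),"Rwhite":((624,-46,-6),82),"Rorange":((645,-182,-75),74),"Rblue":((634,235,-80),74),"Lorange":((442,397,-9),82),"Lwhite":((419,-351,3),82)}.items():
        k=np.hypot(*(W[:,:2]*1000-x0[:2]).T)<45; P=W[k]
        print(n,fitrect(P[:,:2]*1000,(P[:,2]>zt/1000-.008)*1.,x0,46,24.5))
E
python3 fine.py; python3 -c "
from plan import *
plan(624,-46,180,-5)"
```

```text
tray blue (array([652.3, -15.6,  -5.3]), np.float64(179.4)) (array([653.2, -15.8,  -5.3]), np.float64(181.2))
tray white (array([ 446.8, -384.6,    2.4]), np.float64(243.9)) (array([ 446.3, -385.8,    2.3]), np.float64(239.4))
tray orange (array([463.8, 363.8, -10. ]), np.float64(258.9)) (array([463.2, 365.1, -10. ]), np.float64(253.3))
Lblue (array([629.5,  19.2,   1. ]), np.float64(7.7))
Rwhite (array([623.1, -46.1,  -7.9]), np.float64(10.0))
Rorange (array([ 646.3, -182.7,  -74.5]), np.float64(11.6))
Rblue (array([635. , 236.2, -80.3]), np.float64(14.7))
Lorange (array([443. , 398.9,  -7.5]), np.float64(22.6))
Lwhite (array([ 418.1, -352.7,    2.6]), np.float64(19.9))
t 2.17 at [ 429.  -273.4  231.5] psi 24.96 tilt [ 0.0003 -0.0003] w 47.5 F [ 0.1 -0.8  0.2] rows 9
30.3 -13.8 5.7 0 0 0.058; 29.5 -15.5 5.7 0 0 0.058; 28.5 -17.2 5.7 0 0 0.058; 27.5 -18.8 5.7 0 0 0.058; 26.3 -20.4 5.7 0 0 0.058; 25.1 -21.9 5.7 0 0 0.058; 23.8 -23.3 5.7 0 0 0.058; 22.4 -24.6 5.7 0 0 0.058
20.9 -25.9 5.7 0 0 0.058
```

servo_tool --deltas "0.55 30.3 -13.8 5.7 0 0 0.06; 0.55 29.5 -15.5 5.7 0 0 0.06; 0.55 28.5 -17.2 5.7 0 0 0.06; 0.55 27.5 -18.8 5.7 0 0 0.06; 0.55 26.3 -20.4 5.7 0 0 0.06; 0.55 25.1 -21.9 5.7 0 0 0.06; 0.55 23.8 -23.3 5.7 0 0 0.06; 0.55 22.4 -24.6 5.7 0 0 0.06"

```text
time_s: 2.83
position: [0.6037, -0.0724, 0.1855]
tool_rot: [[0.999, -0.047, 0.0], [-0.047, -0.999, -0.0], [0.0, 0.0, -1.0]]
ft_force: [0.1, -0.8, 0.2]
grip_width: 0.0467
gripper_force: 0.0
```

servo_tool --deltas "0.55 21 -26 5.7 0 0 0.06; 0.55 0 0 0 0 0 0"

```text
time_s: 3.0
position: [0.627, -0.0444, 0.1782]
tool_rot: [[0.995, -0.103, -0.001], [-0.103, -0.995, 0.002], [-0.001, -0.002, -1.0]]
ft_force: [-0.2, 0.3, -0.1]
grip_width: 0.0472
gripper_force: 0.0
```

```bash
python3 -c "
from plan import *
plan(623,-45.8,43,-6.5,cap=20)"
```

```text
t 3.0 at [627.  -44.4 178.2] psi -5.9 tilt [-0.0009  0.0017] w 47.2 F [-0.2  0.3 -0.1] rows 7
-0.5 0.3 19.3 0 0 0.001; -0.5 0.3 19.3 0 0 0.001; -0.5 0.3 19.3 0 0 0.001; -0.5 0.3 19.3 0 0 0.001; -0.5 0.3 19.3 0 0 0.001; -0.5 0.3 19.3 0 0 0.001; -0.5 0.3 19.3 0 0 0.001
```

servo_tool --deltas "0.55 -2 0 19 0 0 0.01; 0.55 -1 1 19 0 0 0; 0.55 0 1 19 0 0 0; 0.55 0 0 19 0 0 0; 0.55 0 0 0 0 0 0; 0.55 0 0 0 0 0 0"

```text
time_s: 3.5
position: [0.6215, -0.0506, 0.1038]
tool_rot: [[0.993, -0.114, -0.001], [-0.114, -0.993, 0.0], [-0.001, -0.0, -1.0]]
ft_force: [0.5, -0.1, 1.5]
grip_width: 0.0473
gripper_force: 0.0
```

```bash
python3 -c "
from plan import *
plan(623,-45.8,43,-6.5,cap=15)"
```

```text
t 3.5 at [621.5 -50.6 103.8] psi -6.55 tilt [-0.0014  0.0004] w 47.3 F [ 0.5 -0.1  1.5] rows 5
0.2 -1.0 12.2 0 0 -0.000; 0.2 -1.0 12.2 0 0 -0.000; 0.2 -1.0 12.2 0 0 -0.000; 0.2 -1.0 12.2 0 0 -0.000; 0.2 -1.0 12.2 0 0 -0.000
```

servo_tool --deltas "0.55 1 -5 0 0 0 0; 0.55 0 0 12 0 0 0; 0.55 0 0 12 0 0 0; 0.55 0 0 12 0 0 0; 0.55 0 0 12 0 0 0; 0.55 0 0 12 0 0 0; 0.55 0 0 0 0 0 0; 0.55 0 0 0 0 0 0"

```text
time_s: 4.17
position: [0.6238, -0.0455, 0.045]
tool_rot: [[0.994, -0.114, 0.001], [-0.114, -0.994, -0.0], [0.001, 0.0, -1.0]]
ft_force: [0.7, -0.4, 0.8]
grip_width: 0.0471
gripper_force: 0.0
```

```bash
python3 -c "
from plan import *
plan(623,-45.8,43,-6.5,cap=15)"
```

```text
t 4.17 at [623.8 -45.5  45. ] psi -6.53 tilt [ 0.0011 -0.0002] w 47.1 F [ 0.7 -0.4  0.8] rows 1
-0.8 0.4 2.0 0 0 -0.001
```

servo_tool --deltas "0 0 0 1 0 0 0; 0 0 0 0 0 0 0; 0 0 0 0 0 0 0; 0 0 0 0 0 0 0; 0 0 0 0 0 0 0; 0 0 0 0 0 0 0" --newtons 40

```text
time_s: 4.67
position: [0.6239, -0.0457, 0.0442]
tool_rot: [[0.993, -0.114, 0.002], [-0.114, -0.993, -0.0], [0.002, 0.0, -1.0]]
ft_force: [-0.6, 0.8, 5.7]
grip_width: 0.0235
gripper_force: 44.7
```

servo_tool --deltas "0 0 0 -5 0 0 0; 0 0 0 -15 0 0 0; 0 0 0 -25 0 0 0; 0 0 0 -30 0 0 0; 0 0 0 -30 0 0 0; 0 0 0 -25 0 0 0; 0 0 0 -15 0 0 0; 0 0 0 0 0 0 0"

```text
time_s: 5.33
position: [0.6242, -0.0459, 0.1917]
tool_rot: [[0.993, -0.114, 0.006], [-0.114, -0.993, -0.002], [0.006, 0.001, -1.0]]
ft_force: [0.2, 0.1, -1.5]
grip_width: 0.0234
gripper_force: 43.9
```

```bash
python3 -c "
from plan import *
# white place: tray (446.5,-385.5) yaw 2.4
def place(tx,ty,th):
    a=np.radians(th);c,s=np.cos(a),np.sin(a); return tx-28*c+32*s,ty-28*s-32*c
print('white',place(446.5,-385.5,2.4),'blue',place(652.7,-15.7,-5.3),'orange',place(463.5,364.5,-10))
x,y=place(446.5,-385.5,2.4); plan(x,y,190,2.4,cap=38)"
```

```text
white (np.float64(419.86458167656633), np.float64(-418.64444886758105)) blue (np.float64(621.8638496525417), np.float64(-44.976813893402905)) orange (np.float64(430.3686412303164), np.float64(337.8483008782834))
t 5.33 at [624.2 -45.9 191.7] psi -6.55 tilt [ 0.0059 -0.0017] w 23.4 F [ 0.2  0.1 -1.5] rows 12
-13.4 32.8 0.1 0 0 -0.013; -13.8 32.6 0.1 0 0 -0.013; -14.2 32.4 0.1 0 0 -0.013; -14.6 32.3 0.1 0 0 -0.013; -15.1 32.1 0.1 0 0 -0.013; -15.5 31.9 0.1 0 0 -0.013; -15.9 31.7 0.1 0 0 -0.013; -16.3 31.4 0.1 0 0 -0.013
-16.7 31.2 0.1 0 0 -0.013; -17.1 31.0 0.1 0 0 -0.013; -17.5 30.8 0.1 0 0 -0.013; -17.9 30.6 0.1 0 0 -0.013
```

servo_tool --deltas "0 -7 16 0 0 0 0; 0 -14 32.5 0 0 0 -0.015; 0 -14 32.5 0 0 0 -0.015; 0 -14.5 32.5 0 0 0 -0.015; 0 -15 32 0 0 0 -0.015; 0 -15.5 32 0 0 0 -0.015; 0 -16 32 0 0 0 -0.015; 0 -16 31.5 0 0 0 -0.015"

```text
time_s: 6.0
position: [0.4925, -0.2789, 0.1866]
tool_rot: [[1.0, -0.009, -0.002], [-0.009, -1.0, 0.002], [-0.002, -0.002, -1.0]]
ft_force: [0.9, -0.2, -2.2]
grip_width: 0.0233
gripper_force: 43.8
```

servo_tool --deltas "0 -17 31 0 0 0 -0.015; 0 -17 31 0 0 0 -0.015; 0 -17.5 31 0 0 0 -0.015; 0 -17.5 30 0 0 0 -0.01; 0 -8 14 0 0 0 -0.01; 0 0 0 0 0 0 0; 0 0 0 0 0 0 0; 0 0 0 0 0 0 0"

```text
time_s: 6.67
position: [0.4195, -0.4153, 0.1871]
tool_rot: [[0.998, 0.056, -0.001], [0.056, -0.998, 0.002], [-0.001, -0.002, -1.0]]
ft_force: [-0.2, 0.4, -1.4]
grip_width: 0.0237
gripper_force: 43.8
```

Run:
```python
from plan import *
from fit import *
plan(419.9,-418.6,75,2.4,cap=20)
p=env.get_image("top"); np.savez("top1.npz",**{k:p[k] for k in("img","depth","camera_matrix","world_to_cam")})
cv2.imwrite("pics/top1.png",cv2.resize(p["img"][200:330,300:470,::-1],(765,585)))
```

```text
t 6.67 at [ 419.5 -415.3  187.1] psi 3.21 tilt [-0.0009  0.0019] w 23.7 F [-0.2  0.4 -1.4] rows 6
0.0 0.6 18.7 0 0 0.002; 0.0 0.6 18.7 0 0 0.002; 0.0 0.6 18.7 0 0 0.002; 0.0 0.6 18.7 0 0 0.002; 0.0 0.6 18.7 0 0 0.002; 0.0 0.6 18.7 0 0 0.002
```

View pics/top1.png

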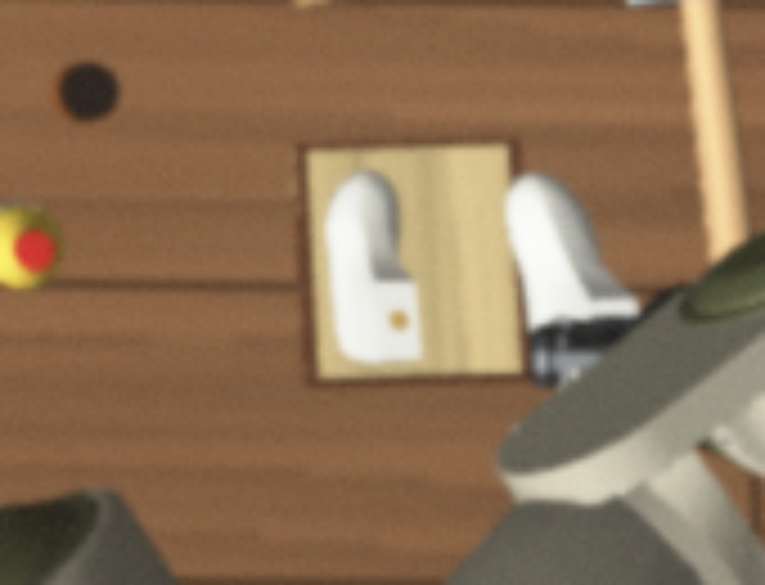

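The last is held upright over the tray's right-hand place; it only looks displaced to (570,250) in the crop because of its height. I'll descend.

servo_tool --deltas "0 0 3 15 0 0 0.015; 0 0 0 25 0 0 0; 0 0 0 25 0 0 0; 0 0 0 25 0 0 0; 0 0 0 15 0 0 0; 0 0 0 5 0 0 0; 0 0 0 0 0 0 0; 0 0 0 0 0 0 0"

```text
time_s: 7.38
position: [0.4203, -0.4191, 0.0789]
tool_rot: [[0.999, 0.042, 0.001], [0.042, -0.999, -0.001], [0.001, 0.001, -1.0]]
ft_force: [-0.7, 0.6, -0.8]
grip_width: 0.0236
gripper_force: 43.8
```

Run:
```python
from plan import *
from fit import *
W=cloud(dict(np.load("top1.npz"))).reshape(-1,3)
k=(W[:,2]>.145)&(W[:,2]<.2)&(W[:,0]>.45)&(W[:,0]<.54)&(abs(W[:,1]+.41)<.06)
w=W[k]; print(k.sum(),"toe tip",w[w[:,2]>.155][:,0].max(),"y of fore",w[:,1].mean(),np.percentile(w[:,0],[50,98]),w[w[:,0]>.49].mean(0))
plan(419.9,-418.6,45,2.4,cap=20)
```

```text
369 toe tip 0.5022859052202456 y of fore -0.4049891408755391 [0.47394498 0.49992253] [ 0.49547163 -0.40437672  0.16591634]
t 7.38 at [ 420.3 -419.1   78.9] psi 2.39 tilt [ 0.0007 -0.0009] w 23.6 F [-0.7  0.6 -0.8] rows 2
-0.2 -0.2 16.9 0 0 -0.000; -0.2 -0.2 16.9 0 0 -0.000
```

servo_tool --deltas "0 1 0 12 0 0 0; 0 0 0 10 0 0 0; 0 0 0 6 0 0 0; 0 0 0 4 0 0 0; 0 0 0 1.5 0 0 0; 0 0 0 1 0 0 0; 0 0 0 0 0 0 0"

```text
time_s: 7.97
position: [0.4207, -0.4193, 0.0443]
tool_rot: [[0.999, 0.041, 0.001], [0.041, -0.999, -0.001], [0.0, 0.001, -1.0]]
ft_force: [-1.2, 1.8, 2.2]
grip_width: 0.0235
gripper_force: 44.2
```

servo_tool --deltas "0 0 0 0.5 0 0 0; 0.2 0 0 0 0 0 0; 0.35 0 0 0 0 0 0; 0.5 0 0 0 0 0 0; 0.5 0 0 0 0 0 0; 0.5 0 0 0 0 0 0"

```text
time_s: 8.47
position: [0.4207, -0.4193, 0.043]
tool_rot: [[0.999, 0.041, 0.0], [0.041, -0.999, -0.0], [0.0, 0.0, -1.0]]
ft_force: [-0.0, -0.2, 0.2]
grip_width: 0.0429
gripper_force: 0.0
```

servo_tool --deltas "0.5 0 0 -10 0 0 0; 0.5 0 0 -25 0 0 0; 0.5 0 0 -30 0 0 0; 0.5 0 0 -35 0 0 0; 0.5 0 0 -30 0 0 0; 0.5 0 0 -20 0 0 0; 0.5 0 0 0 0 0 0"

```text
time_s: 9.05
position: [0.4216, -0.4205, 0.1987]
tool_rot: [[0.999, 0.041, 0.005], [0.041, -0.999, -0.008], [0.005, 0.008, -1.0]]
ft_force: [1.0, 0.6, -0.1]
grip_width: 0.0427
gripper_force: 0.0
```

Run:
```python
from plan import *
plan(635,235.5,180,100,cap=39)
```

```text
t 9.05 at [ 421.6 -420.5  198.7] psi 2.35 tilt [ 0.0051 -0.0077] w 42.7 F [ 1.   0.6 -0.1] rows 18
13.3 -35.9 1.0 0 0 -0.095; 16.7 -34.5 1.0 0 0 -0.095; 19.9 -32.8 1.0 0 0 -0.095; 22.9 -30.7 1.0 0 0 -0.095; 25.7 -28.4 1.0 0 0 -0.095; 28.3 -25.9 1.0 0 0 -0.095; 30.6 -23.1 1.0 0 0 -0.095; 32.6 -20.1 1.0 0 0 -0.095
34.4 -16.9 1.0 0 0 -0.095; 35.8 -13.6 1.0 0 0 -0.095; 37.0 -10.2 1.0 0 0 -0.095; 37.7 -6.6 1.0 0 0 -0.095; 38.2 -3.0 1.0 0 0 -0.095; 38.3 0.6 1.0 0 0 -0.095; 38.1 4.2 1.0 0 0 -0.095; 37.5 7.8 1.0 0 0 -0.095
36.6 11.3 1.0 0 0 -0.095; 35.4 14.7 1.0 0 0 -0.095
```

servo_tool --deltas "0.5 13 -36 1 0 0 -0.095; 0.5 16.5 -34.5 1 0 0 -0.095; 0.5 20 -33 1 0 0 -0.095; 0.5 23 -30.5 1 0 0 -0.095; 0.5 25.5 -28.5 1 0 0 -0.095; 0.5 28.5 -26 1 0 0 -0.095; 0.5 30.5 -23 1 0 0 -0.095; 0.5 32.5 -20 1 0 0 -0.095"

```text
time_s: 9.72
position: [0.5149, -0.1257, 0.185]
tool_rot: [[0.693, 0.721, -0.0], [0.721, -0.693, 0.0], [-0.0, -0.0, -1.0]]
ft_force: [0.9, 0.1, -0.6]
grip_width: 0.0427
gripper_force: 0.0
```

servo_tool --deltas "0.5 34.5 -17 1 0 0 -0.095; 0.5 36 -13.5 1 0 0 -0.095; 0.5 37 -10 1 0 0 -0.095; 0.5 37.5 -6.5 1 0 0 -0.095; 0.5 38 -3 1 0 0 -0.095; 0.5 38.5 0.5 1 0 0 -0.095; 0.5 38 4 1 0 0 -0.095; 0.5 37.5 8 1 0 0 -0.095"

```text
time_s: 10.38
position: [0.609, 0.1661, 0.1769]
tool_rot: [[0.005, 1.0, -0.001], [1.0, -0.005, -0.0], [-0.0, -0.001, -1.0]]
ft_force: [0.5, -1.1, 0.9]
grip_width: 0.043
gripper_force: 0.0
```

servo_tool --deltas "0.5 36.5 11.5 1 0 0 -0.095; 0.5 35.5 14.5 1 0 0 -0.095; 0.5 0 0 0 0 0 0; 0.5 0 0 0 0 0 0; 0.5 0 0 0 0 0 0"

```text
time_s: 10.8
position: [0.632, 0.2367, 0.1746]
tool_rot: [[-0.178, 0.984, -0.001], [0.984, 0.178, -0.001], [-0.0, -0.001, -1.0]]
ft_force: [0.2, 0.3, -0.1]
grip_width: 0.0427
gripper_force: 0.0
```

Run:
```python
from plan import *
from fit import *
plan(634.5,235.5,90,100,cap=20)
p=env.get_image("top")
for t in lasts(p):
    if abs(t[3][1])<450: print(t[:4])
cv2.imwrite("pics/top2.png",cv2.resize(p["img"][130:310,80:440,::-1],(800,400)))
```

```text
t 10.8 at [632.  236.7 174.6] psi 100.27 tilt [-0.001  -0.0005] w 42.7 F [ 0.2  0.3 -0.1] rows 5
-0.3 0.4 16.9 0 0 0.001; -0.3 0.4 16.9 0 0 0.001; -0.3 0.4 16.9 0 0 0.001; -0.3 0.4 16.9 0 0 0.001; -0.3 0.4 16.9 0 0 0.001
(array([248., 188.]), np.float64(83.3), 157, array([630.6,  19. ,  48.8,  21.4,   0.8]))
(array([323., 184.]), np.float64(75.7), 155, array([ 645.5, -183. ,   48.8,   24. ,  -75.4]))
(array([173., 185.]), np.float64(75.0), 74, array([636.1, 221.5,  24.1,  21.7,   8.4]))
(array([101., 257.]), np.float64(83.5), 145, array([442.4, 400.3,  48.5,  22.9,  -2.8]))
(array([304., 254.]), np.float64(93.5), 114, array([ 456.5, -133.8,   40.7,   38.7,   22. ]))
(array([195., 261.]), np.float64(75.6), 163, array([434.4, 155.6,  48.2,  24.4, -74.9]))
(array([413., 269.]), np.float64(82.7), 182, array([ 421. , -420.6,   49.5,   26. ,    0.8]))
(array([387., 269.]), np.float64(83.1), 179, array([ 418.9, -351.3,   46.5,   25.1,    3.9]))
```

View pics/top2.png

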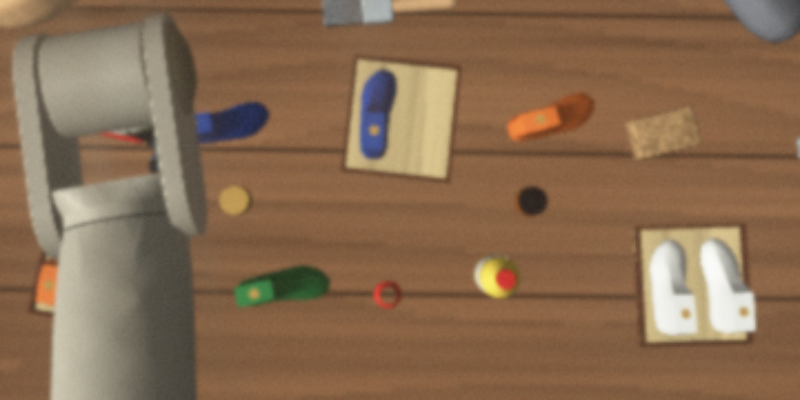

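White stands upright in its tray at about (728,287) in the crop, parallel to its partner. The blue tray's right-hand place is now free, and nothing else has moved. Next is the blue last.

servo_tool --deltas "0.5 -1 2.5 20 0 0 0; 0.5 0 0 25 0 0 0; 0.5 0 0 25 0 0 0; 0.5 0 0 15 0 0 0; 0.5 0 0 0 0 0 0; 0.5 0 0 0 0 0 0"

```text
time_s: 11.35
position: [0.635, 0.2353, 0.0903]
tool_rot: [[-0.177, 0.984, -0.001], [0.984, 0.177, -0.0], [-0.0, -0.001, -1.0]]
ft_force: [0.1, 1.2, 0.9]
grip_width: 0.0426
gripper_force: 0.0
```

Run:
```python
from plan import *
plan(634.7,235.5,36,99.9,cap=20)
```

```text
t 11.35 at [635.  235.3  90.3] psi 100.21 tilt [-0.0007 -0.0002] w 42.6 F [0.1 1.2 0.9] rows 3
0.1 -0.1 18.1 0 0 0.002; 0.1 -0.1 18.1 0 0 0.002; 0.1 -0.1 18.1 0 0 0.002
```

servo_tool --deltas "0.5 0 0 18 0 0 0.005; 0.5 0 0 18 0 0 0; 0.5 0 0 12 0 0 0; 0.5 0 0 5.5 0 0 0; 0.5 0 0 0 0 0 0; 0.5 0 0 0 0 0 0"

```text
time_s: 11.85
position: [0.6355, 0.2365, 0.0376]
tool_rot: [[-0.174, 0.985, 0.001], [0.985, 0.174, 0.0], [-0.0, 0.001, -1.0]]
ft_force: [0.8, 0.0, 0.7]
grip_width: 0.0425
gripper_force: 0.0
```

servo_tool --deltas "0 0 0 0 0 0 0; 0 0 0 0 0 0 0; 0 0 0 0 0 0 0; 0 0 0 0 0 0 0; 0 0 0 0 0 0 0; 0 0 0 0 0 0 0"

```text
time_s: 12.35
position: [0.6356, 0.2366, 0.0378]
tool_rot: [[-0.174, 0.985, 0.002], [0.985, 0.174, 0.0], [-0.0, 0.002, -1.0]]
ft_force: [0.0, 0.6, 5.9]
grip_width: 0.0241
gripper_force: 41.4
```

servo_tool --deltas "0 0 0 -5 0 0 0; 0 0 0 -15 0 0 0; 0 0 0 -25 0 0 0; 0 0 0 -30 0 0 0; 0 0 0 -30 0 0 0; 0 0 0 -25 0 0 0; 0 0 0 -15 0 0 0; 0 0 0 0 0 0 0"

```text
time_s: 13.02
position: [0.6359, 0.2368, 0.1856]
tool_rot: [[-0.174, 0.985, 0.006], [0.985, 0.174, 0.001], [0.0, 0.007, -1.0]]
ft_force: [-0.1, -0.7, -1.1]
grip_width: 0.0238
gripper_force: 40.6
```

Run:
```python
from plan import *
plan(622.5,-45,180,174.7,cap=35)
```

```text
t 13.02 at [635.9 236.8 185.6] psi 100.04 tilt [0.0064 0.0012] w 23.8 F [-0.1 -0.7 -1.1] rows 12
-22.9 -5.2 0.5 0 0 -0.109; -22.2 -7.7 0.5 0 0 -0.109; -21.3 -10.0 0.5 0 0 -0.109; -20.1 -12.3 0.5 0 0 -0.109; -18.6 -14.4 0.5 0 0 -0.109; -16.9 -16.3 0.5 0 0 -0.109; -15.1 -18.0 0.5 0 0 -0.109; -13.0 -19.6 0.5 0 0 -0.109
-10.8 -20.9 0.5 0 0 -0.109; -8.5 -21.9 0.5 0 0 -0.109; -6.1 -22.7 0.5 0 0 -0.109; -3.6 -23.2 0.5 0 0 -0.109
```

servo_tool --deltas "0 -23 -5 0.5 0 0 -0.109; 0 -22 -7.5 0.5 0 0 -0.109; 0 -21.5 -10 0.5 0 0 -0.109; 0 -20 -12.5 0.5 0 0 -0.109; 0 -18.5 -14.5 0.5 0 0 -0.109; 0 -17 -16.5 0.5 0 0 -0.109; 0 -15 -18 0.5 0 0 -0.109; 0 -13 -19.5 0.5 0 0 -0.109"

```text
time_s: 13.68
position: [0.6252, 0.0476, 0.1758]
tool_rot: [[-0.869, 0.495, -0.003], [0.495, 0.869, 0.0], [0.003, -0.001, -1.0]]
ft_force: [0.0, 0.1, -0.8]
grip_width: 0.0236
gripper_force: 40.5
```

servo_tool --deltas "0 -11 -21 0 0 0 -0.109; 0 -8.5 -22 0 0 0 -0.109; 0 -6 -22.5 0 0 0 -0.109; 0 -3.5 -23 0 0 0 -0.109; 0 0 0 0 0 0 0; 0 0 0 0 0 0 0; 0 0 0 0 0 0 0"

```text
time_s: 14.27
position: [0.6215, -0.0446, 0.1765]
tool_rot: [[-0.996, 0.089, -0.002], [0.089, 0.996, 0.001], [0.002, 0.001, -1.0]]
ft_force: [0.6, -0.2, -1.4]
grip_width: 0.0237
gripper_force: 40.5
```

Run:
```python
from plan import *
plan(622,-45,75,174.7,cap=20)
```

```text
t 14.27 at [621.5 -44.6 176.5] psi 174.88 tilt [-0.0018  0.0008] w 23.7 F [ 0.6 -0.2 -1.4] rows 6
-0.1 -0.1 16.9 0 0 0.001; -0.1 -0.1 16.9 0 0 0.001; -0.1 -0.1 16.9 0 0 0.001; -0.1 -0.1 16.9 0 0 0.001; -0.1 -0.1 16.9 0 0 0.001; -0.1 -0.1 16.9 0 0 0.001
```

servo_tool --deltas "0 0 0 15 0 0 0; 0 0 0 25 0 0 0; 0 0 0 25 0 0 0; 0 0 0 20 0 0 0; 0 0 0 12 0 0 0; 0 0 0 5 0 0 0; 0 0 0 0 0 0 0; 0 0 0 0 0 0 0"

```text
time_s: 14.93
position: [0.6222, -0.0446, 0.076]
tool_rot: [[-0.996, 0.087, 0.001], [0.087, 0.996, -0.0], [-0.001, -0.0, -1.0]]
ft_force: [-0.2, -0.5, -1.4]
grip_width: 0.0237
gripper_force: 40.6
```

Run:
```python
from plan import *
plan(622,-45,46,174.7,cap=20)
```

```text
t 14.93 at [622.2 -44.6  76. ] psi 174.99 tilt [ 0.0006 -0.0001] w 23.7 F [-0.2 -0.5 -1.4] rows 2
0.1 -0.2 15.0 0 0 0.003; 0.1 -0.2 15.0 0 0 0.003
```

servo_tool --deltas "0 0 0 10 0 0 0.005; 0 0 0 9 0 0 0; 0 0 0 6 0 0 0; 0 0 0 3 0 0 0; 0 0 0 1 0 0 0; 0 0 0 0.5 0 0 0; 0 0 0 0 0 0 0"

```text
time_s: 15.52
position: [0.622, -0.0452, 0.0461]
tool_rot: [[-0.996, 0.093, 0.0], [0.093, 0.996, -0.0], [-0.0, -0.0, -1.0]]
ft_force: [-0.2, 0.9, -2.2]
grip_width: 0.0234
gripper_force: 40.5
```

Not touching yet (force still about the weight), so I'll go a little lower in half-millimetre steps.

servo_tool --deltas "0 0 0 0.5 0 0 0; 0 0 0 0.5 0 0 0; 0 0 0 0 0 0 0; 0 0 0 0 0 0 0"

```text
time_s: 15.85
position: [0.6221, -0.0452, 0.0458]
tool_rot: [[-0.996, 0.093, 0.001], [0.093, 0.996, -0.0], [-0.001, -0.0, -1.0]]
ft_force: [-1.7, 0.2, 6.3]
grip_width: 0.0236
gripper_force: 41.3
```

servo_tool --deltas "0.2 0 0 0 0 0 0; 0.35 0 0 0 0 0 0; 0.5 0 0 0 0 0 0; 0.5 0 0 0 0 0 0; 0.5 0 0 0 0 0 0"

```text
time_s: 16.27
position: [0.6219, -0.0452, 0.0448]
tool_rot: [[-0.996, 0.093, -0.0], [0.093, 0.996, 0.0], [0.0, 0.0, -1.0]]
ft_force: [0.4, -0.2, 0.7]
grip_width: 0.0429
gripper_force: 0.0
```

servo_tool --deltas "0.5 0 0 -10 0 0 0; 0.5 0 0 -25 0 0 0; 0.5 0 0 -30 0 0 0; 0.5 0 0 -30 0 0 0; 0.5 0 0 -20 0 0 0; 0.5 0 0 -10 0 0 0; 0.5 0 0 0 0 0 0"

```text
time_s: 16.85
position: [0.6226, -0.0453, 0.1727]
tool_rot: [[-0.996, 0.093, 0.004], [0.093, 0.996, -0.001], [-0.005, -0.001, -1.0]]
ft_force: [0.6, 0.6, -0.6]
grip_width: 0.0428
gripper_force: 0.0
```

Run:
```python
from plan import *
plan(646,-182.7,150,105.5,cap=35)
```

```text
t 16.85 at [622.6 -45.3 172.7] psi 174.69 tilt [ 0.0045 -0.0012] w 42.8 F [ 0.6  0.6 -0.6] rows 11
-3.3 -12.2 2.1 0 0 0.110; -4.6 -11.8 2.1 0 0 0.110; -5.9 -11.2 2.1 0 0 0.110; -7.1 -10.5 2.1 0 0 0.110; -8.2 -9.7 2.1 0 0 0.110; -9.2 -8.7 2.1 0 0 0.110; -10.1 -7.7 2.1 0 0 0.110; -10.9 -6.5 2.1 0 0 0.110
-11.5 -5.3 2.1 0 0 0.110; -12.0 -4.0 2.1 0 0 0.110; -12.4 -2.7 2.1 0 0 0.110
```

servo_tool --deltas "0.5 -3.5 -12 2 0 0 0.11; 0.5 -4.5 -12 2 0 0 0.11; 0.5 -6 -11 2 0 0 0.11; 0.5 -7 -10.5 2 0 0 0.11; 0.5 -8 -9.5 2 0 0 0.11; 0.5 -9 -8.5 2 0 0 0.11; 0.5 -10 -7.5 2 0 0 0.11; 0.5 -11 -6.5 2 0 0 0.11"

```text
time_s: 17.52
position: [0.6386, -0.1445, 0.1519]
tool_rot: [[-0.558, 0.83, -0.003], [0.83, 0.558, 0.001], [0.003, -0.002, -1.0]]
ft_force: [-0.8, -0.7, 0.4]
grip_width: 0.0426
gripper_force: 0.0
```

servo_tool --deltas "0.5 -11.5 -5.5 2 0 0 0.11; 0.5 -12 -4 2 0 0 0.11; 0.5 -12.5 -2.5 2 0 0 0.11; 0.5 0 0 20 0 0 0; 0.5 0 0 20 0 0 0; 0.5 0 0 0 0 0 0; 0.5 0 0 0 0 0 0"

```text
time_s: 18.1
position: [0.6447, -0.1814, 0.1061]
tool_rot: [[-0.265, 0.964, -0.004], [0.964, 0.265, 0.002], [0.003, -0.003, -1.0]]
ft_force: [-0.4, 0.5, 0.1]
grip_width: 0.0428
gripper_force: 0.0
```

Run:
```python
from plan import *
plan(646,-182.7,37,105.5,cap=20)
```

```text
t 18.1 at [ 644.7 -181.4  106.1] psi 105.36 tilt [-0.0039  0.0019] w 42.8 F [-0.4  0.5  0.1] rows 4
-0.4 0.2 17.3 0 0 -0.001; -0.4 0.2 17.3 0 0 -0.001; -0.4 0.2 17.3 0 0 -0.001; -0.4 0.2 17.3 0 0 -0.001
```

servo_tool --deltas "0.5 -1.5 1 18 0 0 0; 0.5 0 0 18 0 0 0; 0.5 0 0 18 0 0 0; 0.5 0 0 11 0 0 0; 0.5 0 0 4 0 0 0; 0.5 0 0 0 0 0 0; 0.5 0 0 0 0 0 0"

```text
time_s: 18.68
position: [0.6474, -0.1831, 0.0401]
tool_rot: [[-0.265, 0.964, 0.001], [0.964, 0.265, -0.001], [-0.001, 0.001, -1.0]]
ft_force: [-0.4, -0.3, -0.4]
grip_width: 0.0427
gripper_force: 0.0
```

servo_tool --deltas "0 0 0 0 0 0 0; 0 0 0 0 0 0 0; 0 0 0 0 0 0 0; 0 0 0 0 0 0 0; 0 0 0 0 0 0 0; 0 0 0 0 0 0 0"

```text
time_s: 19.18
position: [0.6476, -0.1832, 0.0404]
tool_rot: [[-0.265, 0.964, 0.002], [0.964, 0.265, -0.001], [-0.002, 0.002, -1.0]]
ft_force: [1.4, 1.3, 5.6]
grip_width: 0.0239
gripper_force: 40.3
```

servo_tool --deltas "0 0 0 -5 0 0 0; 0 0 0 -15 0 0 0; 0 0 0 -25 0 0 0; 0 0 0 -30 0 0 0; 0 0 0 -30 0 0 0; 0 0 0 -25 0 0 0; 0 0 0 -15 0 0 0; 0 0 0 0 0 0 0"

```text
time_s: 19.85
position: [0.6478, -0.1834, 0.188]
tool_rot: [[-0.265, 0.964, 0.006], [0.964, 0.265, -0.003], [-0.004, 0.005, -1.0]]
ft_force: [0.5, -0.1, -1.5]
grip_width: 0.0233
gripper_force: 39.3
```

Run:
```python
from plan import *
plan(430.5,337.8,180,170,cap=38)
```

```text
t 19.85 at [ 647.8 -183.4  188. ] psi 105.36 tilt [ 0.0058 -0.0028] w 23.3 F [ 0.5 -0.1 -1.5] rows 15
37.3 -4.8 0.5 0 0 -0.075; 37.6 -1.9 0.5 0 0 -0.075; 37.6 0.9 0.5 0 0 -0.075; 37.5 3.7 0.5 0 0 -0.075; 37.1 6.5 0.5 0 0 -0.075; 36.5 9.3 0.5 0 0 -0.075; 35.7 12.0 0.5 0 0 -0.075; 34.7 14.6 0.5 0 0 -0.075
33.5 17.2 0.5 0 0 -0.075; 32.1 19.7 0.5 0 0 -0.075; 30.5 22.0 0.5 0 0 -0.075; 28.8 24.3 0.5 0 0 -0.075; 26.9 26.4 0.5 0 0 -0.075; 24.8 28.3 0.5 0 0 -0.075; 22.6 30.1 0.5 0 0 -0.075
```

servo_tool --deltas "0 18 -2 0 0 0 -0.02; 0 37.5 -4.5 0 0 0 -0.075; 0 37.5 -2 0 0 0 -0.075; 0 37.5 1 0 0 0 -0.075; 0 37.5 4 0 0 0 -0.075; 0 37 7 0 0 0 -0.075; 0 36.5 9.5 0 0 0 -0.075; 0 35.5 12 0 0 0 -0.075"

```text
time_s: 20.52
position: [0.5337, 0.077, 0.1827]
tool_rot: [[-0.729, 0.685, -0.003], [0.685, 0.729, 0.0], [0.002, -0.002, -1.0]]
ft_force: [0.4, 0.6, -2.2]
grip_width: 0.0233
gripper_force: 39.3
```

servo_tool --deltas "0 34.5 15 0 0 0 -0.075; 0 33.5 17 0 0 0 -0.075; 0 32 20 0 0 0 -0.075; 0 30.5 22 0 0 0 -0.075; 0 29 24 0 0 0 -0.075; 0 27 26 0 0 0 -0.075; 0 0 0 0 0 0 0; 0 0 0 0 0 0 0"

```text
time_s: 21.18
position: [0.4432, 0.2833, 0.1828]
tool_rot: [[-0.954, 0.3, -0.002], [0.3, 0.954, -0.001], [0.002, -0.001, -1.0]]
ft_force: [0.4, -0.4, -2.1]
grip_width: 0.0234
gripper_force: 40.2
```

Run:
```python
from plan import *
plan(430.5,337.8,180,170,cap=35)
```

```text
t 21.18 at [443.2 283.3 182.8] psi 162.55 tilt [-0.0021 -0.0009] w 23.4 F [ 0.4 -0.4 -2.1] rows 2
14.3 24.1 1.4 0 0 -0.065; 12.7 25.0 1.4 0 0 -0.065
```

servo_tool --deltas "0 14 24 1 0 0 -0.065; 0 12.5 25 1 0 0 -0.065; 0 0 0 10 0 0 0; 0 0 0 25 0 0 0; 0 0 0 25 0 0 0; 0 0 0 20 0 0 0; 0 0 0 10 0 0 0; 0 0 0 0 0 0 0"

```text
time_s: 21.85
position: [0.432, 0.335, 0.0896]
tool_rot: [[-0.984, 0.179, -0.005], [0.179, 0.984, -0.002], [0.004, -0.003, -1.0]]
ft_force: [-0.6, -0.3, -0.9]
grip_width: 0.0235
gripper_force: 40.4
```

servo_tool --deltas "0 0 0 0 0 0 0; 0 0 0 0 0 0 0"

```text
time_s: 22.02
position: [0.4334, 0.3364, 0.0931]
tool_rot: [[-0.984, 0.178, 0.002], [0.178, 0.984, 0.001], [-0.002, 0.001, -1.0]]
ft_force: [-0.3, 0.6, -1.9]
grip_width: 0.0235
gripper_force: 40.4
```

Run:
```python
from plan import *
from fit import *
plan(430.5,337.8,48.5,170,cap=15)
p=env.get_image("top")
for t in lasts(p):
    if abs(t[3][1])<450: print(t[:4])
```

```text
t 22.02 at [433.4 336.4  93.1] psi 169.77 tilt [0.0018 0.0008] w 23.5 F [-0.3  0.6 -1.9] rows 3
1.0 0.3 14.9 0 0 -0.001; 1.0 0.3 14.9 0 0 -0.001; 1.0 0.3 14.9 0 0 -0.001
(array([248., 188.]), np.float64(83.3), 159, array([630.3,  19. ,  48.9,  21.3,   0.8]))
(array([273., 192.]), np.float64(83.1), 160, array([619.8, -47.1,  48. ,  24.1,  -6.4]))
(array([132., 244.]), np.float64(85.8), 154, array([468.5, 327.4,  64.9,  28.8,   4.5]))
(array([304., 254.]), np.float64(94.3), 110, array([ 455.9, -134.9,   41.5,   36.9,    0.7]))
(array([195., 261.]), np.float64(75.1), 169, array([434.4, 155.5,  48.9,  24.1, -75.4]))
(array([387., 269.]), np.float64(82.9), 181, array([ 418.9, -351.9,   46.5,   26. ,    2. ]))
(array([413., 269.]), np.float64(82.5), 183, array([ 422.2, -420.2,   47.1,   26.6,    3.7]))
```

servo_tool --deltas "0 2 1 10 0 0 -0.005; 0 0 0 14 0 0 0; 0 0 0 9 0 0 0; 0 0 0 6 0 0 0; 0 0 0 3 0 0 0; 0 0 0 1 0 0 0; 0 0 0 0 0 0 0; 0 0 0 0 0 0 0"

```text
time_s: 22.73
position: [0.431, 0.338, 0.0495]
tool_rot: [[-0.985, 0.172, 0.001], [0.172, 0.985, 0.0], [-0.001, 0.001, -1.0]]
ft_force: [-0.8, -0.1, -1.1]
grip_width: 0.0235
gripper_force: 40.5
```

servo_tool --deltas "0 0 0 0.7 0 0 0; 0 0 0 0.6 0 0 0; 0 0 0 0 0 0 0; 0 0 0 0 0 0 0"

```text
time_s: 23.07
position: [0.431, 0.338, 0.0484]
tool_rot: [[-0.985, 0.172, 0.001], [0.172, 0.985, 0.0], [-0.001, 0.001, -1.0]]
ft_force: [-1.6, -0.3, 5.9]
grip_width: 0.0235
gripper_force: 41.4
```

servo_tool --deltas "0.2 0 0 0 0 0 0; 0.35 0 0 0 0 0 0; 0.5 0 0 0 0 0 0; 0.5 0 0 0 0 0 0; 0.5 0 0 0 0 0 0"

```text
time_s: 23.48
position: [0.4308, 0.3378, 0.0476]
tool_rot: [[-0.985, 0.172, -0.0], [0.172, 0.985, -0.0], [0.0, -0.0, -1.0]]
ft_force: [-0.1, -0.4, -0.5]
grip_width: 0.0428
gripper_force: 0.0
```

servo_tool --deltas "0.5 0 0 -10 0 0 0; 0.5 0 0 -25 0 0 0; 0.5 0 0 -35 0 0 0; 0.5 0 0 -35 0 0 0; 0.5 0 0 -35 0 0 0; 0.5 0 0 -20 0 0 0; 0.5 0 -20 0 0 0 0; 0.5 0 -40 0 0 0 0"

```text
time_s: 24.15
position: [0.421, 0.2802, 0.2095]
tool_rot: [[-0.986, 0.169, 0.004], [0.169, 0.986, 0.002], [-0.004, 0.003, -1.0]]
ft_force: [0.9, -1.3, -0.7]
grip_width: 0.0426
gripper_force: 0.0
```

servo_tool --deltas "0.5 0 -40 0 0 0 0; 0.5 0 -40 0 0 0 0; 0.5 0 -40 0 0 0 0; 0.5 0 -40 0 0 0 0; 0.5 0 -40 0 0 0 0; 0.5 0 -20 0 0 0 0; 0.5 0 0 0 0 0 0; 0.5 0 0 0 0 0 0"

```text
time_s: 24.82
position: [0.3826, 0.0614, 0.2084]
tool_rot: [[-0.985, 0.174, 0.001], [0.174, 0.985, 0.0], [-0.001, 0.0, -1.0]]
ft_force: [-0.5, 0.9, 0.6]
grip_width: 0.0428
gripper_force: 0.0
```

Run:
```python
from plan import *
from fit import *
plan(430,0,200,170)
p=env.get_image("top")
for t in lasts(p):
    if abs(t[3][1])<450: print(t[:4])
cv2.imwrite("pics/top3.png",cv2.resize(p["img"][130:310,80:440,::-1],(800,400)))
```

```text
t 24.82 at [382.6  61.4 208.4] psi 169.95 tilt [0.0011 0.    ] w 42.8 F [-0.5  0.9  0.6] rows 3
-19.1 -17.4 2.8 0 0 -0.000; -19.1 -17.4 2.8 0 0 -0.000; -19.1 -17.4 2.8 0 0 -0.000
(array([248., 188.]), np.float64(83.4), 159, array([630.5,  19. ,  49. ,  21.3,   0.8]))
(array([273., 192.]), np.float64(82.9), 160, array([619.9, -46.8,  48.7,  23.9,  -5.1]))
(array([104., 256.]), np.float64(82.6), 190, array([443. , 396.9,  48.7,  26.8,  -7. ]))
(array([304., 254.]), np.float64(93.3), 115, array([ 455.9, -133.5,   40.3,   39.6,  -51.9]))
(array([127., 262.]), np.float64(83.3), 179, array([428.7, 334.7,  49.7,  25.1, -10.2]))
(array([195., 261.]), np.float64(75.2), 165, array([434.2, 156.4,  46.5,  24.1, -75.2]))
(array([413., 269.]), np.float64(83.1), 181, array([ 4.224e+02, -4.202e+02,  4.680e+01,  2.600e+01,  2.000e-01]))
(array([387., 269.]), np.float64(82.6), 182, array([ 418.7, -351.5,   47.7,   26.1,    3.2]))
```

View pics/top3.png

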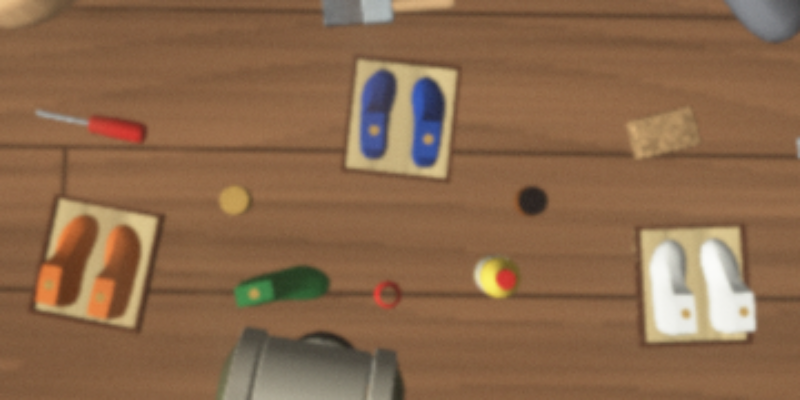

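All three pairs stand upright with toes the same way: blue at (402,118), orange at (90,265) and white at (700,287). Everything else is where it was, so I'm handing in.

```bash
python3 -c "
from rig import env
print(env.close_job())"
```

```text
the job is handed in; nothing more can be done
None
```

The job is handed in: the white, blue and orange right lasts each stand upright beside their own left last, within about 3 mm of place by the last camera picture, and nothing else on the bench moved as far as the picture shows; the arm's clock read about 25 s of the 72 allowed.

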